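# Wind the tube-rack lift up to its height mark with the crank

## Robot

A 6-joint arm with a two-finger parallel gripper is mounted at the origin on a cart in front of the work surface, level with it; the furniture and walls round the work are solid. World frame = base frame: x ahead of the robot, y to its left, z up, the work surface at z = 0. Lengths are in mm, angles in rad, forces in N, time in s.
With the tool pointing down it reaches from about 275 to 1000 mm from the base axis. Payload 8.4 kg.
Tool frame: the origin (TCP) lies between the finger pads; the fingertips stand 22 mm ahead of it and the grasp point (between the pads) lies 3 mm ahead of it; z points along the fingers, y is the line along which they close (so a half turn about z gives the same grasp; the last joint's range is limited). The gripper opens to 85 mm and grips with 20 to 120 N. Pads are 22 mm wide; open, the fingers measure 114 mm over their backs; the gripper's body (76 mm by 85 mm) begins 54 mm behind the grasp point. The pads swing forward as they close: fully open they stand 13 mm farther back than shut.
Start: joints at [1.202, 0.353, 1.633, -0, 1.155, -0.002], TCP at [224.143, 583.428, 253.281] pointing down, gripper open.
Joint ranges: [-2.63, 2.63], [-0.92, 2.1], [0.06, 2.66], [-1.3, 4.44], [0, 2.69], [-3.02, 3.02]. Speed limits (rad/s): [2.22, 2.22, 2.79, 3.14, 3.14, 3.14].

## Interface

Orientations are given as [roll, pitch, yaw] about the fixed x, y, z axes, in that order (R = Rz(yaw) Ry(pitch) Rx(roll)).
In Python, from rig import r, grab_frame gives the robot as it stands.
- The arm moves only by the shell command python3 -m inch 'ROWS' [FORCE]. ROWS is JSON, a list of rows, each a list of 7 numbers: the turn, a rotation vector about the tool's x, y, z as a fraction of full scale, then the shift along the tool's x, y, z as a fraction of full scale, then the closure, from 0 (fully open) to 1 (shut). In form: [[rx, ry, rz, dx, dy, dz, fingers], ...]. A call has 1 to 8 rows; each row shifts and turns the commanded pose from where the row before left it, along the tool's axes as they then stand; what a row does not reach is not made up. Full scale, the value 1, is 2.5 cm for a shift and pi rad for a turn. A row lasts 1/12 s, in which the tool goes at most 41.7 mm and 7.16 degrees, less where a joint would pass 70% of its speed; a pose out of reach is approached as far as the arm can. A call with a number of a shift or a turn outside -1 to 1 is refused whole. A call with a gripper value outside its range is refused whole. The fingers move at their own pace and stop on an object; FORCE is the grip in N (left out, the last holds). Time passes only in rows, so rows that do not move let the fingers close. It gives the time, the measured TCP pose, the force, the opening and the grip force at its end, in the units of the state.
- r.sense(): the state, without advancing time (a new reading comes with each control period).
- grab_frame(name): name is "scene" or "top" or "wrist"; returns a dict with "pixels" (480x640x3 uint8, red, green, blue), "z_map" (480x640 float32, mm along the optical axis (not along the pixel's ray), 0 where there is no reading), "vertical_fov" (degrees; the focal length in pixels is half the picture's height over the tangent of half this angle, whatever the lens; pixels are square), "cx", "cy" (the principal point, pixels), "dist" ([k1, k2, p1, p2, k3] as OpenCV has them; the pictures are not rectified), "cam_to_world" (4x4, takes a point from camera to world coordinates). Camera axes: x right, y down, z forward; pixel columns grow to the right and rows downward; lengths in mm; the calibration is good to about 2 mm. A picture is of the moment at which its call begins.
- r.sign_off(): hands the job in; it is judged then, once.
The state is a dict: "clock": time; "qpos": joint angles; "qvel": joint speeds; "joint_efforts": joint torques, N m; "eef_pos": TCP position; "tcp_rot": TCP orientation; "contact_force": force on the tool from outside, world axes, zero at the start; "wrist_torque": the same for the moment, N m; "opening": opening from 0.0 (shut) to 1.0 (fully open); "grasp_force": force on a finger pad.
Only numpy, scipy, OpenCV 4.12 (cv2) and the standard library are available. Lean on these libraries where they do the work, as an engineer would, in place of code of your own. Each camera call takes 0.05 s, during which the arm holds its last target. There are 200 camera calls.

## Task

Take the crank off its stand and fit it fully home on the square drive of the small screw lift, feeling lightly (a few newtons) for the angle at which it drops on rather than pressing it on. Then, turning the crank by its black knob, wind the lift up gently until its white pointer is level with the red rider on the gauge, with the tube rack still standing on the platform. Leave the crank seated on the drive, and do not touch the rack or platform or shift the rider or the things standing about.

Things in the scene. Friction and masses are not known exactly. Their poses are not given: they have to be found in the camera images.
- crank: Loose dark steel crank, 0.27 kg, balanced at the socket, standing upright on its stand at a yaw within 0.9 rad of +x. Origin: centre of its socket's underside; z up, x along the arm to the knob. Socket block 34x34 mm, z 0 to 37, with a square hole 20x20 mm, 34 deep, open below, sides along x and y. Flat arm 16 mm wide, z 37 to 44, x -40 to 70; round counterweight 26 mm thick at x -40, z 37 to 51.
- hub_grip (a point): Middle of the crank's orange grip block, on the socket's axis, 60 mm above the socket's underside; axes as the crank. The block is 28 (x) by 22 (y) mm, from 44 to 74 mm above the underside; best taken across y from above to carry the crank.
- knob_mid (a point): Middle of the crank's black knob, 60 mm out along the crank's x, 66 mm above the socket's underside; axes as the crank. The knob is upright, 22 mm thick, 45 to 88 mm above the underside, and spins freely on its own axis, so that, held, it can be carried round a circle without turning the hand.
- stand: Fixed round black parking stand of the crank, 72 mm across, 10 mm high, with a round pin 13 mm thick and 22 mm high over it that stands in the crank's socket. Origin: centre of the underside. The crank lifts straight up off it.
- lift: Fixed screw lift. Origin: on the upright drive axis, at table height; x points to the platform. Grey base 12 mm high; blue gear tower 64x64 mm round the drive axis, top at z 108 mm; platform centre at x 160 mm; gauge post at x 150, y -124 mm, up to z 112 mm. Turning the drive takes about 0.15 N m (2 to 3 N at the knob); it stays where left. Clockwise from above raises the platform, 10 mm a turn.
- drive_seat (a point): On the drive axis, on the steel flange (z 112 mm) where the crank's underside rests when home; z up. From it rises an 18x18 mm square bar 25 mm high, on it a round nose 14 mm thick, 6 high. The square's angle about z is arbitrary and not measured: the socket drops on only within about 6 degrees of a match, else it rests on the shoulder 25 mm above the seat. A light touch does not turn the bar.
- platform: Aluminium platform of the lift, 104 (x) by 200 (y) mm, with a 10 mm rim; origin: centre of its underside, 46 mm above the table at the start (lowest), travel 36 mm. Moved only by the crank; not to be touched.
- platform_pointer (a point): Tip of the white pointer tab on the platform's gauge side; moves up and down with the platform, 51 mm above the table at the start.
- rider_mark (a point): Tip of the red rider on the gauge post, at the set height (66 to 78 mm above the table). The pointer shall be level with it: equal z.
- load_rack: Black tube rack with capped tubes at one end, 181x88x95 mm, 0.23 kg, standing loose on the platform inside its rim, long side along the lift's y; origin: centre of its underside, 6 mm above the platform's.
- spray_bottle: White spray bottle, 104x88x162 mm, loose bystander; origin: centre of its underside. It and the crank's stand may be on either side.
- vial_a: Brown vial, 22 mm thick, 53 mm high, loose bystander; origin: centre of its underside.
- vial_b: Brown vial, 22 mm thick, 53 mm high, loose bystander; origin: centre of its underside.
- label_roll: White label roll lying flat, 68x68x26 mm, loose bystander; origin: centre of its underside.

How it is judged:
By the outcome, as a careful person would: the job done as asked, in the order asked, and still so for the second after the job is handed in, with the robot touching nothing.
It also fails if it takes over 72 s, if anything falls off the work surface, if the arm or the gripper's body presses on something with over 40 N, if the wrist force passes 120 N, or if a joint passes its speed limit or range.

## Working session

There is one attempt and no reset: what is moved stays moved. The work goes in short steps, Python scripts to look and compute and a shell command to move; the robot and the scene stay as the last step left them, time stands still between calls to the robot, and variables do not carry over. Pictures are saved under pics/ and viewed, at most 10 in all, crops included, and the job is handed in when it is done.

```bash
ls; mkdir -p pics; cat > h.py <<'E'
import numpy as np, cv2
from rig import r, grab_frame
def grab(n):
    f=grab_frame(n); f['K']=K(f); return f
def K(f):
    fl=240/np.tan(np.radians(f['vertical_fov'])/2)
    return np.array([[fl,0,f['cx']],[0,fl,f['cy']],[0,0,1.]])
def save(f,n): cv2.imwrite('pics/'+n,cv2.cvtColor(f['pixels'],cv2.COLOR_RGB2BGR))
def ray(f,uv):
    p=cv2.undistortPoints(np.array(uv,float).reshape(-1,1,2),f['K'],np.array(f['dist'],float)).reshape(-1,2)
    d=np.c_[p,np.ones(len(p))]@f['cam_to_world'][:3,:3].T
    return f['cam_to_world'][:3,3],d
def onplane(f,uv,z):
    o,d=ray(f,uv); return o+d*((z-o[2])/d[:,2])[:,None]
def bydepth(f,uv):
    uv=np.array(uv).reshape(-1,2); o,d=ray(f,uv); return o+d*f['z_map'][uv[:,1].astype(int),uv[:,0].astype(int)][:,None]
E
python3 - <<'E'
from h import *
for n in ('scene','top'):
    f=grab(n); save(f,n+'0.png'); np.save(n+'0.npy',f,allow_pickle=True)
    print(n,f['cam_to_world'][:3].round(2).tolist(),f['vertical_fov'],f['dist'])
print(r.sense())
E
```

```text
pics
scene [[-0.84, -0.27, 0.48, -151.33], [-0.55, 0.44, -0.71, 1153.19], [-0.02, -0.86, -0.51, 859.69]] 42.62480089513599 [-0.1769014  0.         0.         0.         0.       ]
top [[-0.02, -0.98, 0.19, 238.36], [-1.0, 0.02, 0.02, 71.42], [-0.02, -0.18, -0.98, 1653.07]] 42.75588963728094 [-0.1077135  0.         0.         0.         0.       ]
{'clock': 0.1, 'qpos': array([ 1.20159043e+00,  3.53563410e-01,  1.63409203e+00, -1.36209654e-05,
        1.15522373e+00, -2.39754589e-03]), 'qvel': array([ 0.00211571, -0.00113331, -0.00293972,  0.00026651, -0.00217712,
       -0.00082422]), 'joint_efforts': array([-1.44862905e-03, -6.06356478e+01, -3.42819500e+01,  2.90243946e-06,
        4.07349231e-03, -4.79823115e-06]), 'eef_pos': array([223.99743519, 583.02521024, 252.63260734]), 'tcp_rot': array([-3.14030611e+00,  9.37001596e-06,  2.77478982e+00]), 'contact_force': array([ 0.40531548, -0.26193343, -0.54938261]), 'wrist_torque': array([ 0.01513773, -0.02847495,  0.00058426]), 'grasp_force': 0.0, 'opening': 0.9993413109594302}
```

View pics/scene0.png

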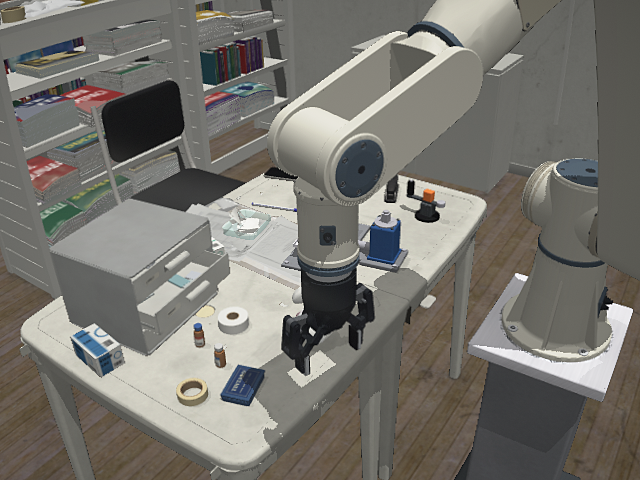

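View pics/top0.png

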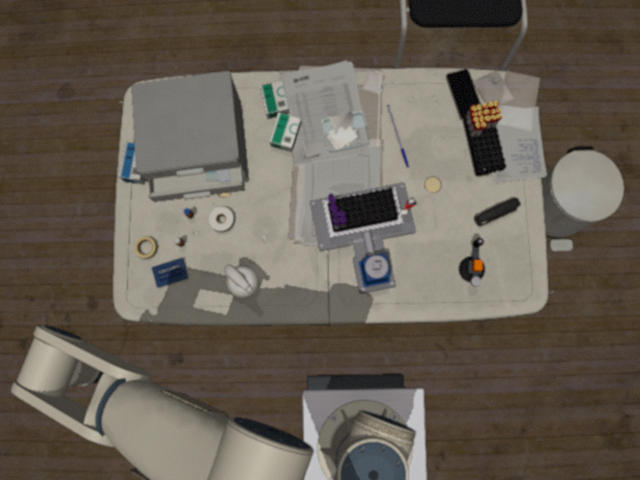

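The scene view shows the gripper over the left of the table. The blue tower is at about (385,235) and the crank with its orange grip is at (428,200). In the top view the tower is at (377,266), the rack at (365,208) and the red rider/white pointer at about (408,205). The crank's grip is at (478,266), with its knob at (478,241) and its counterweight at (476,281). The spray bottle is at (241,280), on the other side.

```bash
python3 - <<'E'
from h import *
f=np.load('top0.npy',allow_pickle=True).item()
p=f['pixels']; hsv=cv2.cvtColor(p,cv2.COLOR_RGB2HSV)
def mask(lo,hi,box):
    m=cv2.inRange(hsv,lo,hi); k=np.zeros_like(m); x0,y0,x1,y1=box; k[y0:y1,x0:x1]=255; return m&k
def cen(m): 
    v,u=np.nonzero(m); return np.array([[u.mean(),v.mean()]]),len(u)
c,n=cen(mask((5,150,120),(20,255,255),(450,240,500,300))); print('orange',c,n,onplane(f,c,10+74))
# blue tower top by depth
m=mask((95,80,40),(125,255,255),(350,235,400,300)); v,u=np.nonzero(m)
P=bydepth(f,np.c_[u,v]); s=P[:,2]>95; print('tower z',np.percentile(P[:,2],[5,50,95]),s.sum())
rect=cv2.minAreaRect(P[s][:,:2].astype(np.float32)); print('tower',rect)
c,n=cen(mask((0,120,80),(4,255,255),(395,190,425,220))|mask((172,120,80),(180,255,255),(395,190,425,220))); print('rider',c,n,onplane(f,c,72))
# crank points by depth
v,u=np.mgrid[225:300,455:500]; uv=np.c_[u.ravel(),v.ravel()]; P=bydepth(f,uv); s=(P[:,2]>35)&(P[:,2]<130)
Q=P[s]; print('crank pts',len(Q),Q.mean(0)); vx,vy,x0,y0=cv2.fitLine(Q[:,:2].astype(np.float32),cv2.DIST_L2,0,.01,.01).ravel(); print('yaw',np.arctan2(vy,vx),x0,y0)
k=Q[:,2]>85; print('knob',k.sum(),Q[k].mean(0) if k.any() else None)
h=[cv2.resize(p[180:310,300:510],None,fx=3.8,fy=3.8,interpolation=cv2.INTER_CUBIC)]
cv2.imwrite('pics/topcrop.png',cv2.cvtColor(h[0],cv2.COLOR_RGB2BGR))
E
```

```text
orange [[477.83870968 265.07526882]] 93 [[ 461.43393157 -303.26344585   84.        ]]
tower z [ 15.81735724  79.3622446  111.97919289] 166
tower ((459.865478515625, -38.19811248779297), (64.64323425292969, 63.95552444458008), 9.962821960449219)
rider [[408.11111111 205.47222222]] 36 [[ 626.38611219 -130.46219984   72.        ]]
crank pts 440 [ 470.93312954 -302.01872453   65.1023503 ]
yaw -0.07978307 470.93314 -302.01874
knob 74 [ 502.80473731 -305.4867388    93.14709973]
```

View pics/topcrop.png

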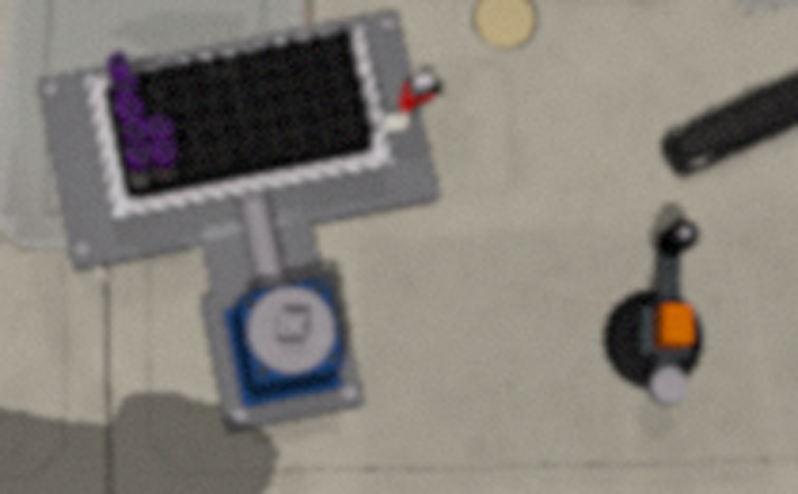

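```bash
A='[0,0,0,-0.717,-0.99,0,0]'; 
python3 -m inch '[[0,0,0,-0.717,-0.99,0,0],[0,0,0,-0.717,-0.99,0,0],[0,0,0,-0.717,-0.99,0,0],[0,0,0,-0.717,-0.99,0,0],[0,0,0,-0.717,-0.99,0,0],[0,0,0,-0.717,-0.99,0,0],[0,0,0,-0.717,-0.99,0,0],[0,0,0,-0.717,-0.99,0,0]]'
```

```text
clock: 0.77
eef_pos: [286.9, 345.6, 253.0]
tcp_rot: [-3.141, -0.0, 2.775]
contact_force: [1.3, 0.1, 0.2]
opening: 1.003
grasp_force: 0.0
```

Tracking is good, so I'll continue across and then turn.

```bash
python3 -m inch '[[0,0,0,-0.717,-0.99,0,0],[0,0,0,-0.717,-0.99,0,0],[0,0,0,-0.717,-0.99,0,0],[0,0,0,-0.717,-0.99,0,0],[0,0,0,-0.717,-0.99,0,0],[0,0,0,-0.717,-0.99,0,0],[0,0,0,-0.717,-0.99,0,0],[0,0,0,-0.717,-0.99,0,0]]' >/dev/null
python3 -m inch '[[0,0,0,-0.717,-0.99,0,0],[0,0,0,-0.717,-0.99,0,0],[0,0,0,-0.717,-0.99,0,0],[0,0,0,-0.717,-0.99,0,0],[0,0,0,-0.717,-0.99,0,0],[0,0,0,-0.717,-0.99,0,0],[0,0,0,-0.717,-0.99,0,0],[0,0,0,-0.717,-0.99,0,0]]' |head -2
python3 -m inch '[[0,0,0,-0.717,-0.99,0,0],[0,0,0,-0.717,-0.99,0,0],[0,0,0,-0.717,-0.99,0,0],[0,0,0,-0.717,-0.99,0,0],[0,0,0,-0.717,-0.99,0,0],[0,0,0,-0.717,-0.99,0,0],[0.0,0,0.039,0,0,0,0],[0,0,0.039,0,0,0,0]]' |head -2
python3 -m inch '[[0,0,0.039,0,0,0,0],[0,0,0.039,0,0,0,0],[0,0,0.039,0,0,0,0],[0,0,0.039,0,0,0,0],[0,0,0.039,0,0,0,0],[0,0,0.039,0,0,0,0],[0,0,0.039,0,0,0,0],[0,0,0.039,0,0,0,0]]' |head -3
python3 -m inch '[[0,0,0.039,0,0,0,0],[0,0,0.039,0,0,0,0],[0,0,0.039,0,0,0,0],[0,0,0.039,0,0,0,0],[0,0,0.039,0,0,0,0],[0,0,0.039,0,0,0,0],[0,0,0.039,0,0,0,0],[0,0,0.039,0,0,0,0]]' |head -3
python3 -m inch '[[0,0,0.039,0,0,0,0],[0,0,0.039,0,0,0,0],[0,0,0.039,0,0,0,0],[0,0,0.039,0,0,0,0],[0,0,0.039,0,0,0,0],[0,0,0,0,0,0,0]]'
python3 - <<'E'
from h import *
f=grab('wrist'); save(f,'w1.png'); np.save('w1.npy',f,allow_pickle=True)
print(f['cam_to_world'].round(2).tolist(), r.sense()['qpos'])
E
```

```text
clock: 2.1
eef_pos: [412.6, -126.9, 253.2]
clock: 2.77
eef_pos: [459.8, -304.1, 252.6]
clock: 3.43
eef_pos: [459.6, -302.4, 252.9]
tcp_rot: [-3.141, -0.0, 1.544]
clock: 4.1
eef_pos: [459.6, -302.4, 252.9]
tcp_rot: [-3.141, 0.0, 0.563]
clock: 4.6
eef_pos: [459.6, -302.4, 253.0]
tcp_rot: [-3.141, 0.001, -0.049]
contact_force: [-0.6, 0.3, -0.7]
opening: 1.004
grasp_force: 0.0
[[-0.05, -0.95, -0.3, 536.15], [-1.0, 0.05, 0.01, -307.01], [0.0, 0.3, -0.95, 372.23], [0.0, 0.0, 0.0, 1.0]] [-5.84659348e-01  2.37767749e-01  1.79429351e+00  9.67556282e-06
  1.11008070e+00  1.02734745e+00]
```

View pics/w1.png

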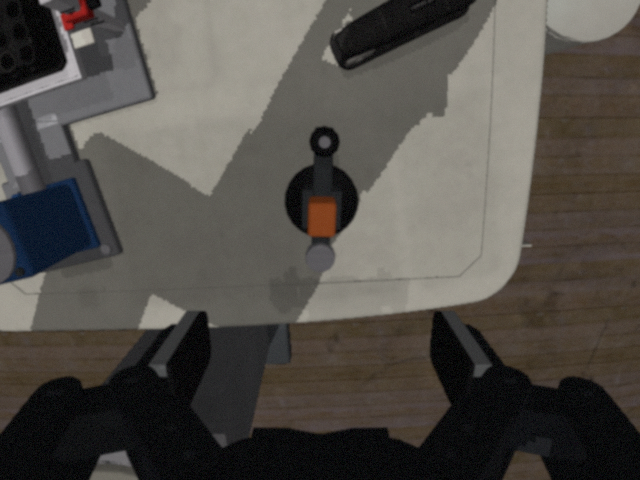

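The wrist view shows the grip at (321,217), the knob at (324,142) and the counterweight at (320,257). The rider is at (78,12) and the white pointer at (82,38).

```bash
python3 - <<'E'
from h import *
f=np.load('w1.npy',allow_pickle=True).item()
hsv=cv2.cvtColor(f['pixels'],cv2.COLOR_RGB2HSV)
m=cv2.inRange(hsv,(5,150,80),(20,255,255)); m[:170]=0; m[270:]=0
v,u=np.nonzero(m); P=bydepth(f,np.c_[u,v]); t=P[:,2]>80
print('top z',np.percentile(P[:,2],[10,50,90]),t.sum())
rt=cv2.minAreaRect(onplane(f,np.c_[u,v][t],84)[:,:2].astype(np.float32)); print('grip',rt)
k=onplane(f,[[324,142]],98)[0]; w=onplane(f,[[320,257]],61)[0]; print('knob',k,'wt',w, 'yaw',np.arctan2(*(k-w)[[1,0]]))
e,ro=r.sense()['eef_pos'],r.sense()['tcp_rot']; print(e,ro)
E
```

```text
top z [80.44542848 82.55186133 83.50549353] 911
grip ((466.04827880859375, -304.84722900390625), (20.83950424194336, 28.618661880493164), 86.66751098632812)
knob [ 523.8754551  -309.30627256   98.        ] wt [ 426.37865159 -301.74205187   61.        ] yaw -0.07742918570815345
[ 459.66973324 -302.42949468  253.02740501] [-3.14130120e+00  4.65683821e-04 -4.12147030e-02]
```

```bash
python3 -m inch '[[0,0,0.008,0.23,0.08,0.88,0],[0,0,0,0,0,0.88,0],[0,0,0,0,0,0.88,0],[0,0,0,0,0,0.88,0],[0,0,0,0,0,0.88,0],[0,0,0,0,0,0.88,0],[0,0,0,0,0,0.88,0],[0,0,0,0,0,0.88,0]]' 40 |head -4
python3 -m inch '[[0,0,0,0,0,0,0],[0,0,0,0,0,0,1],[0,0,0,0,0,0,1],[0,0,0,0,0,0,1],[0,0,0,0,0,0,1],[0,0,0,0,0,0,1],[0,0,0,0,0,0,1],[0,0,0,0,0,0,1]]' 40
```

```text
clock: 5.32
eef_pos: [465.4, -304.7, 76.2]
tcp_rot: [-3.142, 0.0, -0.063]
contact_force: [0.3, 0.1, -0.2]
clock: 5.98
eef_pos: [466.1, -305.1, 78.3]
tcp_rot: [3.141, -0.001, -0.068]
contact_force: [-0.3, 1.5, 6.8]
opening: 0.25
grasp_force: 44.7
```

```bash
python3 -m inch '[[0,0,0,0,0,-0.4,1],[0,0,0,0,0,-0.6,1],[0,0,0,0,0,-1,1],[0,0,0,0,0,-1,1],[0,0,0,0,0,-1,1],[0,0,0,0,0,-1,1],[0,0,0,0,0,-1,1],[0,0,0,0,0,0,1]]' |head -4
python3 -m inch '[[0,0,0,0,-0.8,0,1],[0,0,0,0,-1,0,1],[0,0,0,0,-1,0,1],[0,0,0,0,-1,0,1],[0,0,0,0,-1,0,1],[0,0,0,0,-0.6,0,1],[0,0,0,0,0,0,1],[0,0,0,0,0,0,1]]'
python3 - <<'E'
from h import *
f=grab('wrist'); save(f,'w2.png'); np.save('w2.npy',f,allow_pickle=True)
E
```

```text
clock: 6.65
eef_pos: [467.4, -306.0, 232.7]
tcp_rot: [3.138, -0.006, -0.068]
contact_force: [1.2, -1.0, -2.4]
clock: 7.32
eef_pos: [474.3, -169.4, 227.0]
tcp_rot: [3.142, 0.001, -0.066]
contact_force: [-0.2, 0.3, -2.8]
opening: 0.253
grasp_force: 43.5
```

View pics/w2.png

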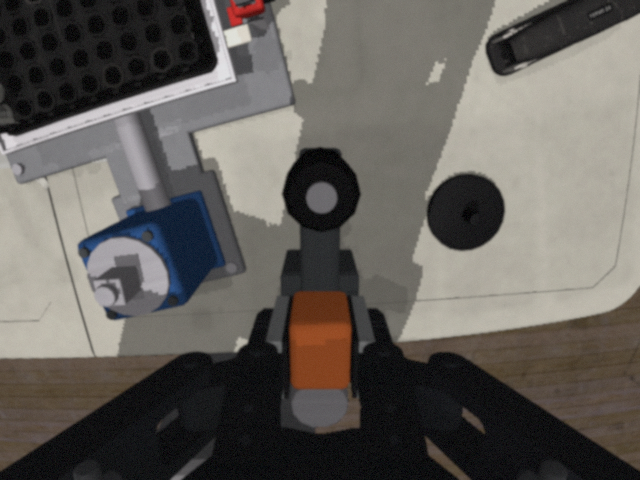

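The crank is held and off its stand. The flange is at (128,276), with the bar leaning to (110,290). The pointer is at (237,35) and the rider at (245,10).

```bash
python3 - <<'E'
from h import *
f=np.load('w2.npy',allow_pickle=True).item(); p=f['pixels']
hsv=cv2.cvtColor(p,cv2.COLOR_RGB2HSV)
m=((hsv[...,1]<60)&(hsv[...,2]>100)).astype(np.uint8); 
b=np.zeros_like(m); b[228:325,75:180]=1; m&=b
n,l,st,c=cv2.connectedComponentsWithStats(m); i=1+np.argmax(st[1:,4]); 
v,u=np.nonzero(l==i); h=cv2.convexHull(np.c_[u,v].astype(np.float32)).reshape(-1,2)
W=onplane(f,h,112)[:,:2].astype(np.float32); print('flange',cv2.minEnclosingCircle(W),W.min(0),W.max(0),cv2.fitEllipse(W))
cv2.imwrite('pics/c2.png',cv2.cvtColor(cv2.resize(p[225:330,70:185],None,fx=5,fy=5,interpolation=cv2.INTER_CUBIC),cv2.COLOR_RGB2BGR))
# red rider & white pointer by depth
R=cv2.inRange(hsv,(0,150,90),(4,255,255))|cv2.inRange(hsv,(172,150,90),(180,255,255)); R[60:]=0
v,u=np.nonzero(R); P=bydepth(f,np.c_[u,v]); print('red',np.percentile(P,[5,50,95],axis=0).round(1).tolist())
Wt=((hsv[...,1]<40)&(hsv[...,2]>150)).astype(np.uint8); q=np.zeros_like(Wt); q[22:50,222:252]=1; Wt&=q
v,u=np.nonzero(Wt); P=bydepth(f,np.c_[u,v]); print('wh',len(u),np.percentile(P,[5,50,95],axis=0).round(1).tolist())
E
```

```text
flange ((455.3128662109375, -31.425403594970703), 47.94099426269531) [425.31546 -71.31253] [498.7245     8.497526] ((451.8179931640625, -27.916759490966797), (86.30470275878906, 98.87371826171875), 120.92650604248047)
red [[618.5, -143.4, 75.5], [624.3, -129.4, 79.7], [628.6, -122.4, 81.8]]
wh 522 [[609.6, -129.0, 49.7], [615.6, -119.9, 51.3], [621.6, -111.5, 54.7]]
```

View pics/c2.png

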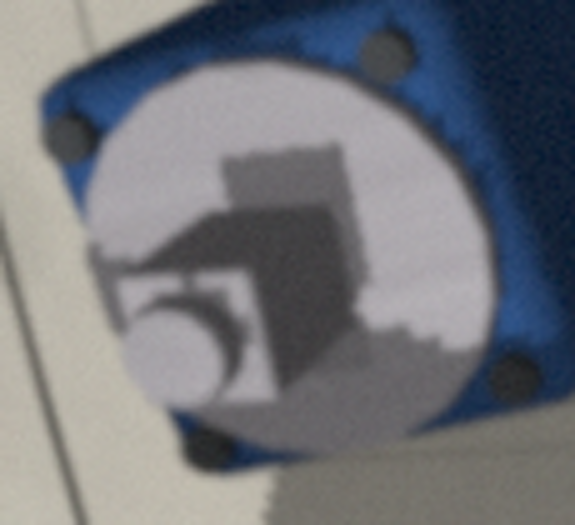

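The bar's top corners in the crop are about (118,275), (250,270) and (277,400). The flange rim and blue tower edges are clear too.

```bash
python3 - <<'E'
from h import *
f=np.load('w2.npy',allow_pickle=True).item()
px=lambda a:(np.array(a,float)+.5)/5+[70,225]-.5
W=onplane(f,px([(118,275),(250,270),(277,400)]),137); print(W.round(1).tolist())
a=W[0]-W[1]; b=W[1]-W[2]
print('len',np.hypot(*a[:2]),np.hypot(*b[:2]),'yaw b,a',np.degrees(np.arctan2(b[1],b[0])),np.degrees(np.arctan2(a[1],a[0]))-90,'c',(W[0]+W[2])/2)
F=onplane(f,px([(265,60),(400,95),(470,175),(497,280),(130,125),(90,200),(330,65),(190,85),(488,230)]),112)[:,:2]
A=np.c_[2*F,np.ones(len(F))]; s=np.linalg.lstsq(A,(F**2).sum(1),rcond=None)[0]; print('flange c',s[:2],np.sqrt(s[2]+s[0]**2+s[1]**2))
n=onplane(f,px([(172,357)]),143); print('nose',n)
s=r.sense(); e=s['eef_pos']; print(e,s['tcp_rot'])
# held crank check
hsv=cv2.cvtColor(f['pixels'],cv2.COLOR_RGB2HSV); m=cv2.inRange(hsv,(5,150,80),(20,255,255))
v,u=np.nonzero(m); P=bydepth(f,np.c_[u,v]); t=P[:,2]>np.percentile(P[:,2],50)-3; z=np.median(P[t][:,2])
print('grip',z,cv2.minAreaRect(onplane(f,np.c_[u,v][t],z)[:,:2].astype(np.float32)), np.median(P,0))
print('knob',bydepth(f,[[322,197]]))
E
```

```text
[[471.4, -31.8, 137.0], [471.1, -49.0, 137.0], [453.8, -48.4, 137.0]]
len 17.15201970306469 17.35521494064281 yaw b,a -2.080350565067771 -1.0486230253695084 c [462.61009905 -40.10693435 137.        ]
flange c [462.89566322 -40.79384146] 28.074863682188816
nose [[462.8551216  -40.09273958 143.        ]]
[ 474.48675506 -170.1659284   227.05779856] [ 3.14135995e+00  4.33672176e-04 -6.73938531e-02]
grip 231.1967436792735 ((478.5940246582031, -170.64163208007812), (21.080541610717773, 36.98542785644531), 86.15388488769531) [ 480.00643321 -170.63459203  230.82327148]
knob [[ 532.37372125 -174.74707192  247.0646584 ]]
```

```bash
python3 -m inch '[[0,0,-0.0127,0,0,0,1],[0,0,0,-0.1,-0.8,0,1],[0,0,0,-0.1,-0.9,0,1],[0,0,0,-0.1,-0.9,0,1],[0,0,0,-0.1,-0.9,0,1],[0,0,0,-0.1,-0.9,0,1],[0,0,0,-0.084,-0.8,0,1],[0,0,0,0,0,0,1]]' |head -4
python3 -m inch '[[0,0,0,0,0,0,1],[0,0,0,0,0,0,1]]'
python3 - <<'E'
from h import *
s=r.sense();print(s['eef_pos'],s['tcp_rot'],s['contact_force'],s['wrist_torque'],s['qpos'])
E
```

```text
clock: 8.03
eef_pos: [463.4, -38.2, 227.1]
tcp_rot: [-3.141, 0.001, -0.028]
contact_force: [0.4, -0.8, -3.0]
clock: 8.2
eef_pos: [464.0, -40.7, 227.3]
tcp_rot: [3.141, -0.0, -0.029]
contact_force: [1.0, 0.2, -2.4]
opening: 0.25
grasp_force: 43.6
[464.02574842 -40.65100054 227.26619874] [ 3.14108078e+00 -1.36861301e-04 -2.86150797e-02] [ 0.97260698  0.19352778 -2.44498773] [-0.02169842 -0.01942573  0.04890712] [-9.02562691e-02  1.33452955e-01  1.98950866e+00 -5.90242016e-04
  1.01846299e+00  1.50946482e+00]
```

```bash
python3 -m inch '[[0,0,0,-0.024,-0.03,0.16,1],[0,0,0,0,0,0.16,1],[0,0,0,0,0,0.16,1],[0,0,0,0,0,0,1]]' |head -4
python3 -m inch '[[0,0,0,0,0,0.1,1],[0,0,0,0,0,0.1,1],[0,0,0,0,0,0,1]]' |head -4
python3 -m inch '[[0,0,0,0,0,0.08,1],[0,0,0,0,0,0.04,1],[0,0,0,0,0,0,1]]' |head -4
```

```text
clock: 8.53
eef_pos: [462.6, -39.4, 214.2]
tcp_rot: [-3.142, 0.002, -0.029]
contact_force: [-1.1, 0.3, -2.5]
clock: 8.78
eef_pos: [463.0, -39.0, 209.8]
tcp_rot: [3.142, 0.001, -0.028]
contact_force: [-0.1, 0.9, -3.1]
clock: 9.03
eef_pos: [463.1, -38.9, 207.1]
tcp_rot: [3.142, 0.0, -0.028]
contact_force: [0.6, 0.1, -3.0]
```

```bash
python3 -m inch '[[0,0,0,0.01,0.03,0.04,1],[0,0,0,0,0,0.04,1],[0,0,0,0,0,0,1]]' |head -4
python3 -m inch '[[0,0,0,0,0,0.04,1],[0,0,0,0,0,0,1]]' |head -4
python3 -m inch '[[0,0,0,0,0,0.04,1],[0,0,0,0,0,0,1]]' |head -4
```

```text
clock: 9.28
eef_pos: [463.4, -39.7, 205.2]
tcp_rot: [-3.142, 0.0, -0.029]
contact_force: [-0.3, 0.4, -2.7]
clock: 9.45
eef_pos: [463.5, -39.7, 204.2]
tcp_rot: [3.142, 0.0, -0.028]
contact_force: [-0.9, -0.1, -3.2]
clock: 9.62
eef_pos: [463.7, -39.7, 203.7]
tcp_rot: [-3.142, -0.0, -0.028]
contact_force: [-1.5, 0.1, 3.2]
```

```bash
cat > s.py <<'E'
from h import *
s=r.sense();print(s['clock'],s['eef_pos'].round(2),s['tcp_rot'].round(4)[2],'F',s['contact_force'].round(1),'T',s['wrist_torque'].round(3))
E
python3 s.py
python3 -m inch '[[0,0,-0.01,0,0,0,1],[0,0,-0.01,0,0,0,1],[0,0,0,0,0,0,1]]' >/dev/null; python3 s.py
python3 -m inch '[[0,0,0.01,0,0,0,1],[0,0,0.01,0,0,0,1],[0,0,0.01,0,0,0,1],[0,0,0.01,0,0,0,1],[0,0,0,0,0,0,1]]' >/dev/null; python3 s.py
python3 -m inch '[[0,0,-0.01,0,0,0,1],[0,0,-0.01,0.04,0,0,1],[0,0,0,0,0,0,1]]' >/dev/null; python3 s.py
```

```text
9.6167 [463.7  -39.72 203.74] -0.0284 F [-1.5  0.1  3.2] T [0.126 0.363 0.008]
9.8667 [464.06 -39.66 203.85] 0.0357 F [-0.5  0.5  4.4] T [ 0.172  0.099 -0.013]
10.2833 [463.57 -39.79 203.69] -0.0937 F [-2.4 -0.3  4.5] T [0.048 0.361 0.016]
10.5333 [464.57 -39.78 203.69] -0.0265 F [-1.4 -0.8  6.9] T [0.145 0.457 0.007]
```

```bash
python3 -m inch '[[0,0,0,-0.04,0,0,1],[0,0,0,-0.03,0,0,1],[0,0,0,0,0,0,1]]' >/dev/null; python3 s.py
python3 -m inch '[[0,0,0,-0.04,0,0,1],[0,0,0,0,0,0,1]]' >/dev/null; python3 s.py
python3 -m inch '[[0,0,0,0,-0.03,0,1],[0,0,0,0,0,0,1]]' >/dev/null; python3 s.py
python3 -m inch '[[0,0,0,0.03,0,0,1],[0,0,0,0,0,0,1]]' >/dev/null; python3 s.py
```

```text
10.7833 [463.67 -39.79 203.83] -0.0286 F [1.4 0.2 4.1] T [ 0.05  -0.459 -0.019]
10.95 [462.51 -39.76 203.78] -0.0285 F [2.9 0.5 6.2] T [ 0.129 -0.585  0.004]
11.1167 [462.35 -39.28 203.67] -0.0281 F [ 1.6 -1.1  4.8] T [-0.211 -0.508 -0.021]
11.2833 [462.65 -39.25 203.53] -0.0281 F [ 1.5 -1.9  5.7] T [-0.298 -0.23   0.064]
```

```bash
python3 -m inch '[[0,0,0,0.04,0.02,-0.12,1],[0,0,0,0,0,0,1]]' >/dev/null; python3 s.py
python3 -m inch '[[0,0,0,0.04,0,0,1],[0,0,0,0,0,0,1]]' >/dev/null; python3 s.py
python3 -m inch '[[0,0,0,0.04,0,0,1],[0,0,0,0,0,0,1]]' >/dev/null; python3 s.py
python3 -m inch '[[0,0,0,0.04,0,0,1],[0,0,0,0,0,0,1]]' >/dev/null; python3 s.py
```

```text
11.45 [462.67 -39.5  205.97] -0.0285 F [ 1.1 -0.3 -2.4] T [-0.057 -0.101 -0.029]
11.6167 [463.92 -39.46 205.75] -0.0284 F [-0.4  0.7 -2.5] T [ 0.022  0.048 -0.009]
11.7833 [465.38 -39.52 206.03] -0.0284 F [ 0.2 -1.  -2.3] T [ 0.017 -0.067 -0.011]
11.95 [466.41 -39.55 206.15] -0.0284 F [-0.5 -0.2 -3.1] T [ 0.052  0.046 -0.035]
```

```bash
python3 -m inch '[[0,0,0,0.04,0,0,1],[0,0,0,0,0,0,1],[0,0,0,0,0,0,1]]' >/dev/null; python3 s.py
python3 -m inch '[[0,0,0,0.04,0,0,1],[0,0,0,0,0,0,1],[0,0,0,0,0,0,1]]' >/dev/null; python3 s.py
python3 -m inch '[[0,0,0,0.04,0,0,1],[0,0,0,0,0,0,1],[0,0,0,0,0,0,1]]' >/dev/null; python3 s.py
```

```text
12.2 [466.9  -39.58 206.07] -0.0284 F [-3.3  0.9 -1.2] T [0.022 0.616 0.007]
12.45 [467.48 -39.54 205.96] -0.0284 F [-4.5  0.9 -1.1] T [ 0.041  1.157 -0.004]
12.7 [468.11 -39.49 205.87] -0.0285 F [-6.6  0.7 -0.1] T [ 0.165  1.378 -0.037]
```

```bash
python3 -m inch '[[0,0,0,-0.12,0,0,1],[0,0,0,-0.12,0,0,1],[0,0,0,0,0,0,1]]' >/dev/null; python3 s.py
python3 -m inch '[[0,0,0,-0.04,0,0,1],[0,0,0,0,0,0,1],[0,0,0,0,0,0,1]]' >/dev/null; python3 s.py
python3 -m inch '[[0,0,0,-0.04,0,0,1],[0,0,0,0,0,0,1],[0,0,0,0,0,0,1]]' >/dev/null; python3 s.py
python3 -m inch '[[0,0,0,-0.04,0,0,1],[0,0,0,0,0,0,1],[0,0,0,0,0,0,1]]' >/dev/null; python3 s.py
```

```text
12.95 [463.63 -39.53 206.51] -0.0285 F [ 0.6  0.2 -2.9] T [-0.003 -0.014 -0.043]
13.2 [462.77 -39.53 206.42] -0.0285 F [ 0.  -0.3 -2.7] T [-0.035  0.023 -0.001]
13.45 [461.5  -39.46 206.29] -0.0284 F [-0.8  0.2 -2.5] T [-0.044 -0.013  0.05 ]
13.7 [460.68 -39.44 206.37] -0.0285 F [ 0.8  0.  -2.5] T [ 0.022 -0.204  0.037]
```

```bash
python3 -m inch '[[0,0,0,0.116,-0.08,0,1],[0,0,0,0,0,0,1],[0,0,0,0,0,0,1]]' >/dev/null; python3 s.py
python3 -m inch '[[0,0,0,0,-0.04,0,1],[0,0,0,0,0,0,1],[0,0,0,0,0,0,1]]' >/dev/null; python3 s.py
python3 -m inch '[[0,0,0,0,-0.04,0,1],[0,0,0,0,0,0,1],[0,0,0,0,0,0,1]]' >/dev/null; python3 s.py
python3 -m inch '[[0,0,0,0,0.1,0,1],[0,0,0,0,0.12,0,1],[0,0,0,0,0,0,1],[0,0,0,0,0,0,1]]' >/dev/null; python3 s.py
python3 -m inch '[[0,0,0,0,0.04,0,1],[0,0,0,0,0,0,1],[0,0,0,0,0,0,1]]' >/dev/null; python3 s.py
python3 -m inch '[[0,0,0,0,0.04,0,1],[0,0,0,0,0,0,1],[0,0,0,0,0,0,1]]' >/dev/null; python3 s.py
```

```text
13.95 [463.52 -37.41 206.25] -0.0283 F [ 0.4  0.2 -2.6] T [ 0.016  0.066 -0.034]
14.2 [463.35 -36.42 206.23] -0.0283 F [ 0.   0.6 -2.6] T [-0.005  0.018  0.021]
14.45 [463.48 -35.47 206.29] -0.0284 F [-0.5 -0.  -2.6] T [-0.082  0.035  0.021]
14.7833 [463.33 -41.   206.29] -0.029 F [ 0.4  1.5 -2.4] T [0.457 0.04  0.008]
15.0333 [463.27 -41.45 206.26] -0.029 F [ 0.4  5.7 -1.6] T [ 1.169 -0.131  0.   ]
15.2833 [463.31 -41.92 206.29] -0.0294 F [ 0.1  8.9 -1.8] T [ 1.882 -0.09   0.03 ]
```

```bash
python3 -m inch '[[0,0,0,0.01,-0.14,0,1],[0,0,0,0,-0.06,0,1],[0,0,0,0,0,0,1]]' >/dev/null; python3 s.py
python3 -m inch '[[0,0,0,0,0,0.05,1],[0,0,0,0,0,0.05,1],[0,0,0,0,0,0,1]]' >/dev/null; python3 s.py
```

```text
15.5333 [463.69 -38.03 206.29] -0.028 F [ 0.4  0.8 -3. ] T [-0.011 -0.023 -0.01 ]
15.7833 [463.47 -38.18 203.47] -0.0285 F [-0.1  0.5 -3.1] T [ 0.014 -0.021 -0.053]
```

```bash
python3 -m inch '[[0,0,0,0,0,0.04,1],[0,0,0,0,0,0,1]]' >/dev/null; python3 s.py
python3 -m inch '[[0,0,0,0,0,0.04,1],[0,0,0,0,0,0,1]]' >/dev/null; python3 s.py
```

```text
15.95 [463.56 -38.09 202.59] -0.0285 F [-0.5 -0.5 -2.5] T [ 0.015  0.018 -0.02 ]
16.1167 [463.58 -38.04 201.61] -0.0285 F [-0.1 -0.1 -2.5] T [-0.053 -0.046 -0.024]
```

It has dropped on, so I'll lower it gently to the seat.

```bash
python3 -m inch '[[0,0,0,0,0,0.08,1],[0,0,0,0,0,0.08,1],[0,0,0,0,0,0.08,1],[0,0,0,0,0,0,1]]' >/dev/null; python3 s.py
python3 -m inch '[[0,0,0,0,0,0.08,1],[0,0,0,0,0,0.08,1],[0,0,0,0,0,0.08,1],[0,0,0,0,0,0,1]]' >/dev/null; python3 s.py
python3 -m inch '[[0,0,0,0,0,0.08,1],[0,0,0,0,0,0.08,1],[0,0,0,0,0,0,1]]' >/dev/null; python3 s.py
python3 -m inch '[[0,0,0,0,0,0.05,1],[0,0,0,0,0,0.03,1],[0,0,0,0,0,0,1]]' >/dev/null; python3 s.py
```

```text
16.45 [463.39 -37.98 195.3 ] -0.0284 F [-0.6 -0.1 -3.2] T [-0.052 -0.061  0.023]
16.7833 [463.42 -38.01 189.34] -0.0285 F [ 0.   0.9 -2.9] T [-0.019 -0.009  0.003]
17.0333 [463.48 -37.99 185.41] -0.0285 F [ 1.2  0.  -2.9] T [0.015 0.026 0.08 ]
17.2833 [463.58 -37.98 183.63] -0.0284 F [ 0.1  0.9 -1.6] T [-0.011 -0.007 -0.007]
```

```bash
python3 -m inch '[[0,0,0,0,0,0.03,1],[0,0,0,0,0,0.03,1],[0,0,0,0,0,0,1]]' >/dev/null; python3 s.py
python3 -m inch '[[0,0,0,0,0,0.03,1],[0,0,0,0,0,0.03,1],[0,0,0,0,0,0,1]]' >/dev/null; python3 s.py
python3 -m inch '[[0,0,0,0,0,0.03,1],[0,0,0,0,0,0.03,1],[0,0,0,0,0,0,1]]' >/dev/null; python3 s.py
```

```text
17.5333 [463.63 -38.01 182.18] -0.0285 F [ 1.2  0.4 -2.8] T [0.076 0.026 0.003]
17.7833 [463.59 -38.   180.65] -0.0285 F [-0.2 -0.2 -2.7] T [ 0.014 -0.014 -0.043]
18.0333 [463.81 -37.96 180.33] -0.0285 F [-3.4  0.3 11.5] T [ 0.099  0.911 -0.05 ]
```

```bash
python3 -m inch '[[0,0,0,0,0,-0.03,1],[0,0,0,0,0,0,0],[0,0,0,0,0,0,0],[0,0,0,0,0,0,0],[0,0,0,0,0,0,0],[0,0,0,0,0,0,0],[0,0,0,0,0,0,0]]'; python3 s.py
python3 -m inch '[[0,0,0,0,0,-0.4,0],[0,0,0,0,0,-0.9,0],[0,0,0,0,0,-1,0],[0,0,0,0,0,0,0]]' >/dev/null; python3 s.py
python3 - <<'E'
from h import *
f=grab('wrist'); save(f,'w3.png'); np.save('w3.npy',f,allow_pickle=True)
E
```

```text
clock: 18.62
eef_pos: [463.7, -38.0, 180.0]
tcp_rot: [-3.142, 0.0, -0.028]
contact_force: [0.2, 0.6, -0.0]
opening: 0.998
grasp_force: 0.0
18.6167 [463.67 -38.   179.96] -0.0284 F [ 0.2  0.6 -0. ] T [0.036 0.018 0.011]
18.95 [466.07 -38.21 242.19] -0.0284 F [ 1.1 -0.3  0.7] T [-0.013 -0.088  0.018]
```

View pics/w3.png

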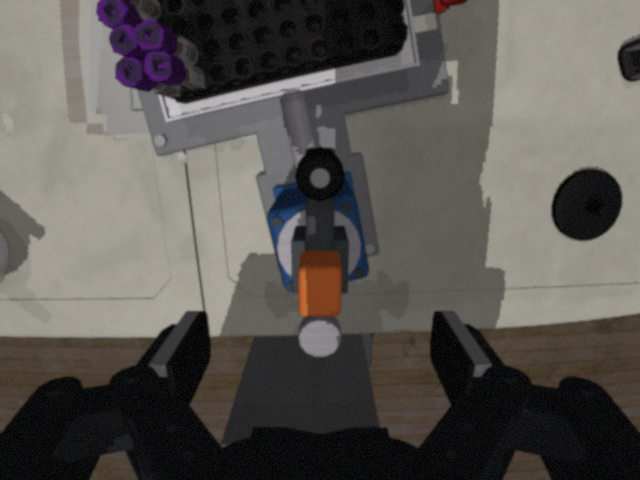

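The crank sits down on the flange. The knob top is at (320,178), the grip at (320,283) and the counterweight at (320,337).

```bash
python3 - <<'E'
from h import *
f=np.load('w3.npy',allow_pickle=True).item()
print('knob',onplane(f,[[320,178]],200),bydepth(f,[[320,178]]),'wt',onplane(f,[[320,337]],163),bydepth(f,[[320,337]]),'grip',bydepth(f,[[320,270]]))
print(r.sense()['eef_pos'])
f=np.load('w2.npy',allow_pickle=True).item()
p=f['pixels'][0:70,205:285]; cv2.imwrite('pics/c3.png',cv2.cvtColor(cv2.resize(p,None,fx=8,fy=8,interpolation=cv2.INTER_CUBIC),cv2.COLOR_RGB2BGR))
v,u=np.mgrid[0:50:3,221:272:3]; P=bydepth(f,np.c_[u.ravel(),v.ravel()])[:,2].reshape(u.shape).round().astype(int)
for row,a in zip(v[:,0],P): print(row,a.tolist())
E
```

```text
knob [[520.96696394 -40.74354    200.        ]] [[521.18891048 -40.74792488 201.72645742]] wt [[423.28597012 -37.98186777 163.        ]] [[423.14290119 -37.97803695 162.7597837 ]] grip [[473.68615141 -39.40394579 184.34639744]]
[465.32544074 -38.14895905 240.37520926]
0 [12, 11, 11, 80, 96, 95, 94, 93, 91, 89, 90, 88, 81, 79, 77, 78, 77]
3 [11, 9, 11, 78, 81, 91, 89, 89, 89, 85, 82, 81, 80, 82, 80, 72, 7]
6 [10, 10, 11, 11, 81, 79, 82, 84, 80, 80, 80, 81, 81, 80, 80, 11, 11]
9 [10, 10, 76, 76, 80, 82, 81, 81, 81, 82, 81, 80, 80, 80, 75, 11, 9]
12 [10, 11, 75, 75, 78, 81, 80, 81, 78, 79, 80, 78, 75, 75, 71, 11, 11]
15 [10, 11, 10, 78, 76, 79, 79, 78, 77, 73, 74, 72, 58, 54, 42, 11, 11]
18 [10, 10, 12, 75, 78, 77, 78, 72, 70, 54, 53, 53, 50, 48, 44, 21, 10]
21 [47, 10, 10, 78, 77, 77, 77, 74, 11, 49, 45, 43, 40, 40, 37, 29, 10]
24 [51, 10, 10, 10, 76, 75, 75, 10, 52, 11, 37, 37, 33, 32, 30, 28, 10]
27 [54, 11, 11, 10, 11, 50, 52, 52, 51, 52, 11, 30, 27, 26, 19, 18, 13]
30 [54, 46, 50, 51, 52, 53, 51, 51, 51, 50, 10, 18, 17, 14, 12, 11, 10]
33 [55, 53, 52, 50, 51, 51, 52, 51, 51, 52, 11, 10, 11, 10, 9, 9, 11]
36 [55, 54, 50, 52, 51, 51, 52, 52, 52, 51, 11, 10, 12, 11, 10, 11, 9]
39 [55, 54, 52, 51, 51, 50, 52, 53, 52, 51, 51, 10, 10, 11, 10, 11, 12]
42 [51, 55, 51, 51, 51, 51, 50, 51, 50, 11, 10, 12, 11, 10, 11, 11, 10]
45 [50, 54, 51, 52, 50, 50, 12, 10, 9, 10, 10, 11, 11, 11, 11, 11, 11]
48 [52, 55, 54, 10, 11, 11, 11, 12, 10, 11, 11, 10, 11, 11, 11, 11, 11]
```

View pics/c3.png

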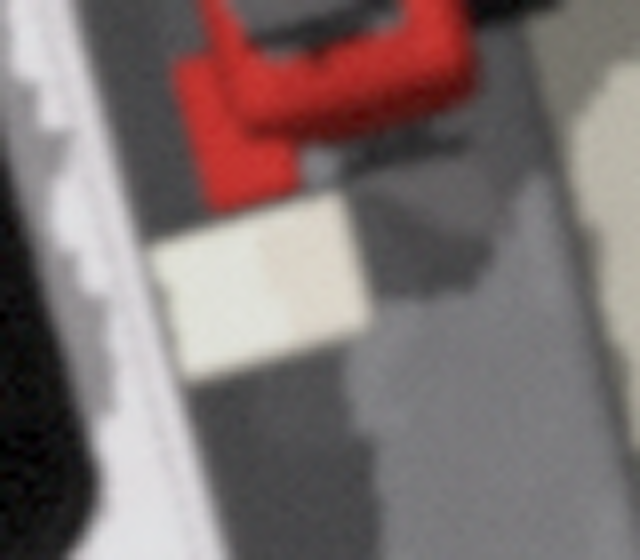

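The crop shows the white pointer tab at about (237,36) and, beside it, the red rider's tab at about (235,17), with its collar higher. By depth the rider tab is near z 76.5 and the pointer 51. Next is the knob.

```bash
python3 -m inch '[[0,0,0,0.77,0.01,0,0],[0,0,0,0.77,0.01,0,0],[0,0,0,0.77,0,0,0],[0,0,0,0,0,0,0],[0,0,0,0,0,0,0]]' >/dev/null; python3 s.py
python3 -m inch '[[0,0,0,0,0,0.7,0],[0,0,0,0,0,0.7,0],[0,0,0,0,0,0.7,0],[0,0,0,0,0,0,0]]' >/dev/null; python3 s.py
```

```text
19.4167 [521.42 -40.12 236.86] -0.0284 F [-0.8  1.1  0.2] T [ 0.039 -0.01  -0.043]
19.75 [518.17 -39.92 181.9 ] -0.0284 F [-0.6  0.  -0.3] T [ 0.023  0.059 -0.019]
```

```bash
python3 - <<'E'
from h import *
f=np.load('w2.npy',allow_pickle=True).item()
hsv=cv2.cvtColor(f['pixels'],cv2.COLOR_RGB2HSV)
def med(poly):
    m=np.zeros((480,640),np.uint8); cv2.fillPoly(m,[np.array(poly)],1); v,u=np.nonzero(m); P=bydepth(f,np.c_[u,v]); z=P[:,2]; z=z[abs(z-np.median(z))<5]; return np.median(z),z.mean(),z.std(),len(z),np.median(P,0)
print('red tab',med([(231,14),(234,24),(240,21),(236,17)])); print('white',med([(228,33),(247,27),(249,38),(231,44)]))
E
```

```text
red tab (np.float64(76.4735683701175), np.float64(76.29667223886942), np.float64(0.8374907603077736), 54, array([ 620.07291517, -125.39899621,   76.47356837]))
white (np.float64(51.17527242051116), np.float64(51.157944644461075), np.float64(0.7600588703159582), 248, array([ 615.97780264, -122.30396072,   51.17572073]))
```

```bash
python3 -m inch '[[0,0,0,0.1,0,-0.2,0],[0,0,0,0,0,0,0],[0,0,0,0,0,0,0]]' 30 >/dev/null; python3 s.py
```

```text
20.0 [524.78 -40.3  191.62] -0.0284 F [ 0.1  0.  -1.1] T [ 0.014  0.034 -0.015]
```

```bash
python3 -m inch '[[0,0,0,-0.07,0,0.12,0],[0,0,0,0,0,0,0],[0,0,0,0,0,0,0]]' 30 >/dev/null; python3 s.py
python3 -m inch '[[0,0,0,0,0,0,1],[0,0,0,0,0,0,1],[0,0,0,0,0,0,1],[0,0,0,0,0,0,1],[0,0,0,0,0,0,1],[0,0,0,0,0,0,1],[0,0,0,0,0,0,1]]' 30; python3 s.py
```

```text
20.25 [521.96 -40.16 187.24] -0.0284 F [ 0.1 -0.1  0.7] T [0.005 0.011 0.056]
clock: 20.83
eef_pos: [522.2, -40.2, 187.1]
tcp_rot: [3.142, -0.0, -0.028]
contact_force: [0.1, 0.2, 0.5]
opening: 0.246
grasp_force: 29.3
20.8333 [522.19 -40.19 187.1 ] -0.0284 F [0.1 0.2 0.5] T [-0.007  0.038  0.004]
```

```bash
python3 -m inch '[[0,0,0,-0.046,0.468,0,1],[0,0,0,-0.137,0.450,0,1],[0,0,0,-0.222,0.415,0,1],[0,0,0,-0.298,0.364,0,1],[0,0,0,-0.364,0.298,0,1],[0,0,0,-0.415,0.222,0,1],[0,0,0,-0.450,0.137,0,1],[0,0,0,-0.468,0.046,0,1]]'; python3 s.py
```

```text
clock: 21.5
eef_pos: [459.7, -98.4, 186.8]
tcp_rot: [-3.139, -0.0, -0.031]
contact_force: [5.9, 13.6, -5.0]
opening: 0.248
grasp_force: 29.5
21.5 [459.7  -98.38 186.78] -0.0307 F [ 5.9 13.6 -5. ] T [ 2.483 -0.846 -0.095]
```

```bash
python3 -m inch '[[0,0,0,-0.468,-0.106,0,1],[0,0,0,-0.450,-0.137,0,1],[0,0,0,-0.415,-0.222,0,1],[0,0,0,-0.364,-0.298,0,1],[0,0,0,-0.298,-0.364,0,1],[0,0,0,-0.222,-0.415,0,1],[0,0,0,-0.137,-0.450,0,1],[0,0,0,-0.046,-0.468,0,1]]'>/dev/null; python3 s.py
```

```text
22.1667 [401.97 -35.85 187.18] -0.0288 F [ 4.  -3.  -3.8] T [-0.654 -0.851  0.044]
```

```bash
python3 -m inch '[[0,0,0,0.066,-0.468,0,1],[0,0,0,0.137,-0.450,0,1],[0,0,0,0.222,-0.415,0,1],[0,0,0,0.298,-0.364,0,1],[0,0,0,0.364,-0.298,0,1],[0,0,0,0.415,-0.222,0,1],[0,0,0,0.450,-0.137,0,1],[0,0,0,0.468,-0.046,0,1]]'>/dev/null; python3 s.py
python3 -m inch '[[0,0,0,0.468,0.046,0,1],[0,0,0,0.450,0.137,0,1],[0,0,0,0.415,0.222,0,1],[0,0,0,0.364,0.298,0,1],[0,0,0,0.298,0.364,0,1],[0,0,0,0.222,0.415,0,1],[0,0,0,0.137,0.450,0,1],[0,0,0,0.046,0.468,0,1]]'>/dev/null; python3 s.py
python3 - <<'E'
from h import *
f=grab('wrist'); save(f,'w4.png'); np.save('w4.npy',f,allow_pickle=True)
hsv=cv2.cvtColor(f['pixels'],cv2.COLOR_RGB2HSV)
R=cv2.inRange(hsv,(0,150,80),(4,255,255))|cv2.inRange(hsv,(172,150,80),(180,255,255))
v,u=np.nonzero(R); P=bydepth(f,np.c_[u,v]); s=(P[:,0]>590)&(P[:,0]<650)&(P[:,1]>-150)&(P[:,1]<-100); print('red',s.sum(),u[s].mean() if s.any() else 0,v[s].mean() if s.any() else 0)
v,u=np.mgrid[0:480,0:640]; P=bydepth(f,np.c_[u.ravel(),v.ravel()])
s=(abs(P[:,0]-616)<6)&(abs(P[:,1]+122)<5); print('tab region z',s.sum(),np.percentile(P[s,2],[10,50,90]) if s.any() else 0)
E
```

```text
22.8333 [465.05  23.24 186.86] -0.028 F [-4.6 -4.6  2.2] T [-0.967  0.916  0.023]
23.5 [523.26 -38.6  186.51] -0.0293 F [-5.2  4.9  2.8] T [ 0.929  1.046 -0.02 ]
red 669 473.29596412556054 70.31240657698056
tab region z 407 [60.14053826 61.18601078 76.45653742]
```

One turn lifted the pointer 10.0 mm, to 61.2. I'll go another turn.

```bash
python3 -m inch '[[0,0,0,-0.066,0.468,0,1],[0,0,0,-0.137,0.450,0,1],[0,0,0,-0.222,0.415,0,1],[0,0,0,-0.298,0.364,0,1],[0,0,0,-0.364,0.298,0,1],[0,0,0,-0.415,0.222,0,1],[0,0,0,-0.450,0.137,0,1],[0,0,0,-0.468,0.046,0,1]]'>/dev/null; python3 s.py
python3 -m inch '[[0,0,0,-0.468,-0.046,0,1],[0,0,0,-0.450,-0.137,0,1],[0,0,0,-0.415,-0.222,0,1],[0,0,0,-0.364,-0.298,0,1],[0,0,0,-0.298,-0.364,0,1],[0,0,0,-0.222,-0.415,0,1],[0,0,0,-0.137,-0.450,0,1],[0,0,0,-0.046,-0.468,0,1]]'>/dev/null; python3 s.py
python3 -m inch '[[0,0,0,0.046,-0.468,0,1],[0,0,0,0.137,-0.450,0,1],[0,0,0,0.222,-0.415,0,1],[0,0,0,0.298,-0.364,0,1],[0,0,0,0.364,-0.298,0,1],[0,0,0,0.415,-0.222,0,1],[0,0,0,0.450,-0.137,0,1],[0,0,0,0.468,-0.046,0,1]]'>/dev/null; python3 s.py
python3 -m inch '[[0,0,0,0.468,0.046,0,1],[0,0,0,0.450,0.137,0,1],[0,0,0,0.415,0.222,0,1],[0,0,0,0.364,0.298,0,1],[0,0,0,0.298,0.364,0,1],[0,0,0,0.222,0.415,0,1],[0,0,0,0.137,0.450,0,1],[0,0,0,0.046,0.468,0,1]]'>/dev/null; python3 s.py
cat > tab.py <<'E'
from h import *
import sys
f=grab('wrist'); np.save(sys.argv[1]+'.npy',f,allow_pickle=True); save(f,sys.argv[1]+'.png')
hsv=cv2.cvtColor(f['pixels'],cv2.COLOR_RGB2HSV)
v,u=np.mgrid[0:480,0:640]; P=bydepth(f,np.c_[u.ravel(),v.ravel()]).reshape(480,640,3)
near=(abs(P[...,0]-618)<18)&(abs(P[...,1]+124)<18)&(P[...,2]>55)&(P[...,2]<90)
R=((cv2.inRange(hsv,(0,150,80),(4,255,255))|cv2.inRange(hsv,(172,150,80),(180,255,255)))>0)&near
T=R&(P[...,2]<78.5)&(P[...,2]>74)
W=(hsv[...,1]<60)&(hsv[...,2]>120)&near&(abs(P[...,0]-616)<6)&(abs(P[...,1]+122)<5)
for n,m in (('redtab',T),('white',W)):
    q=P[m]; print(n,len(q),np.median(q,0).round(2) if len(q) else '',q[:,2].mean().round(2) if len(q) else '',[a.mean().round() for a in np.nonzero(m)] if len(q) else '')
E
python3 tab.py w5
```

```text
24.2167 [460.21 -97.5  187.18] -0.0288 F [ 3.4  4.3 -1.9] T [ 0.763 -0.678  0.008]
24.8833 [401.85 -34.39 187.13] -0.0278 F [ 7.7 -2.5 -6.8] T [-0.666 -1.305 -0.006]
25.55 [461.89  23.56 186.66] -0.0266 F [-4.2 -4.3  4.9] T [-1.1    0.878  0.031]
26.2167 [522.48 -39.17 187.07] -0.028 F [0.4 3.8 1.4] T [0.704 0.013 0.024]
redtab 213 [ 623.05 -123.6    76.53] 76.56 [np.float64(77.0), np.float64(462.0)]
white 287 [ 615.27 -121.09   70.98] 71.01 [np.float64(93.0), np.float64(454.0)]
```

```bash
python3 -m inch '[[0,0,0,-0.046,0.468,0,1],[0,0,0,-0.137,0.450,0,1],[0,0,0,-0.222,0.415,0,1],[0,0,0,-0.298,0.364,0,1],[0,0,0,-0.364,0.298,0,1],[0,0,0,-0.415,0.222,0,1],[0,0,0,-0.450,0.137,0,1],[0,0,0,-0.468,0.046,0,1]]'>/dev/null; python3 s.py
python3 -m inch '[[0,0,0,-0.450,-0.046,0,1],[0,0,0,-0.440,-0.137,0,1],[0,0,0,-0.415,-0.222,0,1],[0,0,0,-0.364,-0.298,0,1],[0,0,0,-0.298,-0.364,0,1],[0,0,0,-0.222,-0.415,0,1],[0,0,0,-0.137,-0.450,0,1],[0,0,0,-0.046,-0.468,0,1]]'>/dev/null
python3 -m inch '[[0,0,0,0,0,0,1],[0,0,0,0,0,0,1]]'>/dev/null; python3 s.py
python3 tab.py w6; python3 - <<'E'
from h import *
f=np.load('w6.npy',allow_pickle=True).item()
o,d=f['cam_to_world'][:3,3],0
T=np.linalg.inv(f['cam_to_world']); c=T[:3,:3]@np.array([618,-124,76.])+T[:3,3]
uv=cv2.projectPoints(c.reshape(1,3),np.zeros(3),np.zeros(3),f['K'],np.array(f['dist']))[0].ravel(); print(uv,c)
u,v=uv.astype(int); u0,v0=max(u-40,0),max(v-30,0)
cv2.imwrite('pics/c6.png',cv2.cvtColor(cv2.resize(f['pixels'][v0:v0+60,u0:u0+80],None,fx=8,fy=8,interpolation=cv2.INTER_CUBIC),cv2.COLOR_RGB2BGR)); print(u0,v0)
E
```

```text
26.9333 [459.41 -97.51 187.1 ] -0.0289 F [ 4.5  3.7 -0.6] T [ 0.675 -0.66  -0.01 ]
27.7667 [402.21 -34.16 186.92] -0.0266 F [-0.3  0.3  3.8] T [ 0.172  0.104 -0.027]
redtab 0   
white 0   
[ 476.209309   -140.12101935] [  83.15028046 -203.78872003  177.23289159]
436 0
```

View pics/c6.png

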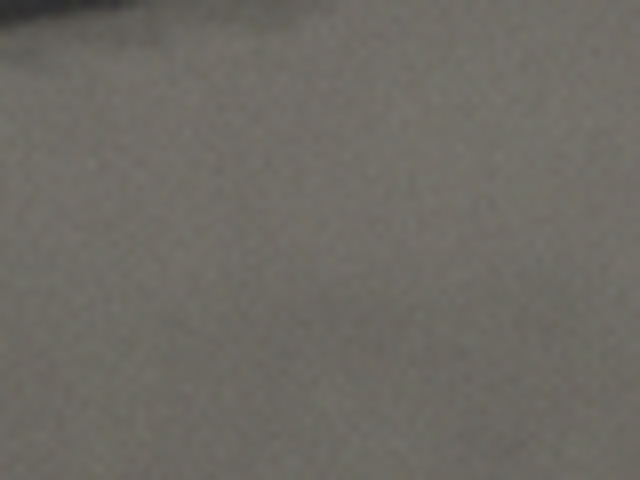

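That view doesn't contain the gauge, because the hand is on the far side of the circle. I'll release the knob and go look from over the gauge.

```bash
python3 -m inch '[[0,0,0,0,0,0,0],[0,0,0,0,0,0,0],[0,0,0,0,0,0,0],[0,0,0,0,0,0,0],[0,0,0,0,0,0,0],[0,0,0,0,0,0,0]]'>/dev/null; python3 s.py
python3 -m inch '[[0,0,0,0,0,-0.4,0],[0,0,0,0,0,-1,0],[0,0,0,0,0,-1,0],[0,0,0,0,0,0,0]]'>/dev/null; python3 s.py
python3 -m inch '[[0,0,0,0.8,0.6,0,0],[0,0,0,1,0.8,0,0],[0,0,0,1,0.8,0,0],[0,0,0,1,0.8,0,0],[0,0,0,1,0.6,0,0],[0,0,0,0,0,0,0],[0,0,0,0,0,0,0],[0,0,0,0,0,0,0]]'>/dev/null; python3 s.py
python3 tab.py w7; python3 - <<'E'
from h import *
f=np.load('w7.npy',allow_pickle=True).item()
T=np.linalg.inv(f['cam_to_world']); c=T[:3,:3]@np.array([618,-124,76.])+T[:3,3]
uv=cv2.projectPoints(c.reshape(1,3),np.zeros(3),np.zeros(3),f['K'],np.array(f['dist']))[0].ravel(); print(uv)
u,v=uv.astype(int); u0,v0=max(u-40,0),max(v-30,0)
cv2.imwrite('pics/c7.png',cv2.cvtColor(cv2.resize(f['pixels'][v0:v0+60,u0:u0+80],None,fx=8,fy=8,interpolation=cv2.INTER_CUBIC),cv2.COLOR_RGB2BGR)); print(u0,v0)
E
```

```text
28.3167 [402.87 -35.41 186.95] -0.0288 F [-0.4  0.1 -0.4] T [-0.008 -0.032 -0.019]
28.65 [405.15 -35.58 250.85] -0.0286 F [ 1.4 -0.7  1.4] T [-0.009 -0.065  0.027]
29.3167 [ 519.35 -128.34  246.23] -0.0287 F [-0.7  0.3  0.7] T [-0.039 -0.016  0.02 ]
redtab 101 [ 622.17 -124.35   76.29] 76.39 [np.float64(85.0), np.float64(309.0)]
white 183 [ 614.95 -120.76   76.06] 76.08 [np.float64(96.0), np.float64(305.0)]
[308.5477426   92.11100396]
268 62
```

View pics/c7.png

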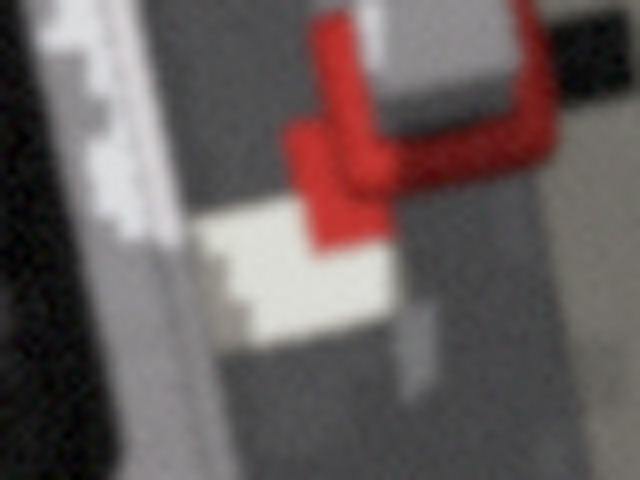

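The pointer tab at about (305,96) is now practically coplanar with the red tab at about (311,88), which overlaps it slightly in view.

```bash
python3 - <<'E'
from h import *
def med(f,poly,off):
    poly=np.round(np.array(poly)/8+off).astype(int)
    m=np.zeros((480,640),np.uint8); cv2.fillPoly(m,[poly],1); v,u=np.nonzero(m); z=bydepth(f,np.c_[u,v])[:,2]; z=z[abs(z-np.median(z))<3]; return z.mean().round(2),(z.std()/len(z)**.5).round(2),len(z)
R=[(325,205),(345,205),(385,215),(385,232),(335,240)]; W=[(255,225),(290,220),(315,262),(380,250),(385,305),(255,335)]
z=[]
for i in range(5):
    f=grab('wrist') 
    print('red',med(f,R,[268,62]),'white',med(f,W,[268,62]))
print(r.sense()['eef_pos'],r.sense()['clock'])
f=grab('wrist'); c=bydepth(f,np.array([[268+355/8,62+222/8],[268+300/8,62+290/8]]))
print(c)
E
```

```text
red (np.float64(76.34), np.float64(0.12), 31) white (np.float64(76.05), np.float64(0.06), 178)
red (np.float64(76.17), np.float64(0.1), 32) white (np.float64(75.99), np.float64(0.06), 179)
red (np.float64(76.43), np.float64(0.14), 32) white (np.float64(75.99), np.float64(0.05), 178)
red (np.float64(76.36), np.float64(0.13), 32) white (np.float64(76.0), np.float64(0.05), 177)
red (np.float64(76.27), np.float64(0.16), 32) white (np.float64(76.08), np.float64(0.06), 179)
[ 519.90632468 -128.22030412  247.27627191] 29.6167
[[ 620.43769815 -126.67209967   77.56184477]
 [ 614.89401372 -121.52202477   75.88044562]]
```

```bash
python3 - <<'E'
from h import *
f=grab('top'); g=np.load('top0.npy',allow_pickle=True).item()
hsv=cv2.cvtColor(f['pixels'],cv2.COLOR_RGB2HSV); m=cv2.inRange(hsv,(5,150,100),(20,255,255)); m[:,:340]=0;m[:,420:]=0;m[:230]=0;m[310:]=0
v,u=np.nonzero(m); P=bydepth(f,np.c_[u,v]) if len(u) else None; print('orange',len(u),np.median(P,0) if len(u) else '', np.percentile(P[:,2],90) if len(u) else '')
w=grab('wrist'); hs=cv2.cvtColor(w['pixels'],cv2.COLOR_RGB2HSV); m=cv2.inRange(hs,(5,150,80),(20,255,255)); v,u=np.nonzero(m)
P=bydepth(w,np.c_[u,v]); print('orange wrist',len(u),np.percentile(P[:,2],[50,80,95]) if len(u) else '')
v,u=np.mgrid[100:320,140:400]; 
Q=bydepth(f,np.c_[u.ravel(),v.ravel()]); s=(Q[:,2]>150)&(Q[:,2]<185)&(Q[:,0]>560)&(Q[:,0]<700); print('rack top',s.sum(),np.median(Q[s],0) if s.any() else '')
# bystanders: image change left
d=np.abs(f['pixels'].astype(int)-g['pixels']).max(2); print('changed px near roll/vials',(d[200:250,175:240]>60).sum())
E
```

```text
orange 120 [459.50146625 -37.24582987 184.29184506] 188.93368036496793Traceback (most recent call last):
  File "<stdin>", line 6, in <module>
  File "h.py", line 16, in bydepth
    uv=np.array(uv).reshape(-1,2); o,d=ray(f,uv); return o+d*f['z_map'][uv[:,1].astype(int),uv[:,0].astype(int)][:,None]
                                       ~~~^^^^^^
  File "h.py", line 10, in ray
    p=cv2.undistortPoints(np.array(uv,float).reshape(-1,1,2),f['K'],np.array(f['dist'],float)).reshape(-1,2)
      ~~~~~~~~~~~~~~~~~~~^^^^^^^^^^^^^^^^^^^^^^^^^^^^^^^^^^^^^^^^^^^^^^^^^^^^^^^^^^^^^^^^^^^^^
cv2.error: OpenCV(4.12.0) /io/opencv/modules/calib3d/src/undistort.dispatch.cpp:347: error: (-215:Assertion failed) CV_IS_MAT(_src) && CV_IS_MAT(_dst) && (_src->rows == 1 || _src->cols == 1) && (_dst->rows == 1 || _dst->cols == 1) && _src->cols + _src->rows - 1 == _dst->rows + _dst->cols - 1 && (CV_MAT_TYPE(_src->type) == CV_32FC2 || CV_MAT_TYPE(_src->type) == CV_64FC2) && (CV_MAT_TYPE(_dst->type) == CV_32FC2 || CV_MAT_TYPE(_dst->type) == CV_64FC2) in function 'cvUndistortPointsInternal'
```

The grip's top is at about 185 mm (186 when home), so the crank is seated. The pointer is within about 0.3 mm of the rider and the hand is clear, so I'm handing in.

```bash
python3 -c "
from rig import r
print(r.sign_off())"
```

```text
the job is handed in; nothing more can be done
None
```

I handed the job in at about 30 s: the crank is home on the drive and wound about 2.5 turns, the white pointer measures about 0.3 mm below the red rider, and the hand is clear. My last check that the rack and the things standing about had not moved failed to run, so that is not measured; the wrist force readings showed no sign of anything else being hit.

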